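# Take the orange blanks tray off its keyhole studs and stand it on the cutting mat

## Task

On the leatherwork table two small trays hang by keyhole slots on a low dark wooden board. Take down the orange tray: slide it straight up until the stud heads stand in the wide lower ends of its slots, draw it off the studs away from the board, and set it down upright around the middle of the green cutting mat before letting go of it. Leave the blue tray hanging where it is.

Things in the scene. Friction and masses are not known exactly. Their poses are not given: they have to be found in the camera images.
- orange_grip (a point): Centre of the pale wooden grip tab, 14 (x) by 26 (y) by 45 mm high, atop the orange tray of leather rounds (0.25 kg). It stands clear above the board's edge: pinch it from above, either way. z up, x out of the board's front, y along the board. The tray's flat underside is 137.5 mm below this point; the tray is 84 mm wide (y) and reaches from 7 mm behind to 53 mm ahead of this point in x.
- blue_grip (a point): Same point of the blue tray of rivets, alike in shape, hanging 130 mm to one side or the other of the orange one; it stays. Both trays: back plate 5 mm thick, 115 mm high, with two upright keyhole slots 42 mm apart, narrow (10.5 mm) at the top, wide (32 mm) below. Hung, the studs are at the narrow top.
- board: Fixed upright dark wooden board 300 wide (y), 150 high, 18 mm thick, turned about the vertical. Origin: table level, mid-width, front face; x points out of the front, z up. Stud heads are 17 mm across, 140 mm up, and reach 12 mm out. Raised 32 mm (26 to 38 will do) a tray has its wide ends at the heads; then draw it out (+x) 30 mm or more before lifting further. Slides freely, little force.
- mat_mid (a point): Middle of the top face of the green cutting mat with a white grid, 240 mm (x) by 220 mm (y), 3 mm thick, fixed flat on the table; z up.
Not all that is in view belongs to the job. Of the things that look like the part that bears orange_grip, the middle-sized one is meant. Of the things that look like the part that bears blue_grip, the smaller one is meant.

How it is judged:
On the way, in this order (a step that is already met when the one before it is completed fails the run):
1. the orange tray is slid up on its studs to the wide ends of the slots (z of orange_grip in the frame of board above 0.197 m and x of orange_grip in the frame of board below 0.018 m), for 0.02 s.
2. the orange tray is drawn off the studs (x of orange_grip in the frame of board above 0.022 m), for 0.02 s.
At the end, for the whole second after the job is handed in: The orange tray stands upright (within 10 degrees) and released on the cutting mat, its grip tab within 60 mm of the mat's middle; the blue tray still hangs upright within 15 mm of where it was (horizontal distance between orange_grip and mat_mid below 0.06 m and z of orange_grip in the frame of mat_mid between 0.13 and 0.145 m and angle between each of orange_grip, blue_grip's own z axis and vertical below 0.17 rad and distance of blue_grip from where it was at the start of the episode below 0.015 m); the robot touches nothing.
It fails at once if the blue tray is knocked or taken off its place (moved more than 30 mm) (distance of blue_grip from where it was at the start of the episode above 0.03 m).
It fails at once if the orange tray is let go while more than 25 mm above the mat, off the studs (x of orange_grip in the frame of board above 0.03 m and z of orange_grip in the frame of mat_mid above 0.1625 m and contact force between the fingers and orange below 0.05 N).
It also fails if it takes over 38 s, if anything falls off the work surface, if the arm or the gripper's body presses on something with over 40 N, if the wrist force passes 120 N, or if a joint passes its speed limit or range.

## Robot

A 6-joint arm with a two-finger parallel gripper is mounted at the origin on the work surface. World frame = base frame: x ahead of the robot, y to its left, z up, the work surface at z = 0. Lengths are in m, angles in rad, forces in N, time in s.
With the tool pointing down it reaches from about 0.375 to 0.975 m from the base axis. Payload 3.8 kg.
Tool frame: the origin (TCP) lies midway between the tips of the shut fingers; the grasp point (between the pads) lies 19 mm behind it; z points along the fingers, y is the line along which they close (so a half turn about z gives the same grasp; the last joint's range is limited). The gripper opens to 85 mm and grips with 20 to 120 N. Pads are 22 mm wide; open, the fingers measure 114 mm over their backs; the gripper's body (76 mm by 85 mm) begins 54 mm behind the grasp point. The pads swing forward as they close: fully open they stand 13 mm farther back than shut.
Start: joints at [1.271, 0.264, 1.604, -0, 1.274, -0.037], TCP at [0.175, 0.652, 0.231] pointing down, gripper open.
Joint ranges: [-2.63, 2.63], [-0.94, 2.18], [0.31, 2.57], [-1.31, 4.45], [0, 2.66], [-2.55, 2.55]. Speed limits (rad/s): [2.57, 2.57, 3.14, 3.14, 3.14, 3.14].

## Interface

Orientations are given as a rotation vector (axis times angle).
In Python, from workcell import bot, imaging gives the robot as it stands.
- The arm moves only by the tool step_arm, never from a script. Its argument "series" is a list of rows, each an object of numbers: "grip": the closure, from -1 (fully open) to 1 (shut); "x", "y", "z": the shift along the tool's x, y, z normalised to -1 to 1, where 1 is 500 mm; "ax", "ay", "az": the turn, a rotation vector about the tool's x, y, z normalised to -1 to 1, where 1 is 30 degrees. A call has 1 to 12 rows; each row is the pose to reach, as a shift and turn from the pose commanded when the call began, along the tool's axes at that moment; what a row does not reach only later rows make up. A row lasts 1/10 s, in which the tool goes at most 50 mm and 8.59 degrees, less where a joint would pass 70% of its speed; a pose out of reach is approached as far as the arm can. A call with a number of a shift or a turn outside -1 to 1 is refused whole. A call with a gripper value outside its range is refused whole. The fingers move at their own pace and stop on an object; "force" is the grip in N (left out, the last holds). Time passes only in rows, so rows that repeat a pose let the fingers close. It gives the time, the measured TCP pose, the force, the opening and the grip force at its end, in the units of the state.
- bot.read_state(): the state, without advancing time (a new reading comes with each control period).
- imaging.read_camera(name): name is "side" or "top"; returns a dict with "img" (480x640x3 uint8, red, green, blue), "fx", "fy", "cx", "cy" (pixels), "R" (3x3) and "t" (3): a world point X has camera coordinates R X + t. Camera axes: x right, y down, z forward; pixel columns grow to the right and rows downward; lengths in m; the calibration is good to about 2 mm. A picture is of the moment at which its call begins. There is no depth.
- bot.finish_job(): hands the job in; it is judged then, once.
The state is a dict: "time": time; "q": joint angles; "joint_vel": joint speeds; "joint_torque": joint torques, N m; "tool_pos": TCP position; "tcp_rot": TCP orientation; "wrist_force": force on the tool from outside, world axes, zero at the start; "torque": the same for the moment, N m; "width": opening from 0.0 (shut) to 1.0 (fully open); "grip_force": force on a finger pad.
Only numpy, scipy, OpenCV 4.12 (cv2) and the standard library are available. Lean on these libraries where they do the work, as an engineer would, in place of code of your own. Each camera call takes 0.05 s, during which the arm holds its last target. There are 200 camera calls.

## Working session

There is one attempt and no reset: what is moved stays moved. The work goes in short steps, Python scripts to look and compute and a tool call to move; the robot and the scene stay as the last step left them, time stands still between calls to the robot, and variables do not carry over. Pictures are saved under pics/ and viewed, at most 10 in all, crops included, and the job is handed in when it is done.

Besides the shell and the picture viewer there is one more tool, called after "Emit:" as name([rows], argument=value, ...), one row to a line, values as JSON. step_arm: Moves the arm, as the interface text tells. Scaled input: -1 to 1 covers 500 mm each way for a shift and 30 degrees each way for a turn. Its arguments: {"type":"object","properties":{"series":{"type":"array","items":{"type":"object","properties":{"grip":{"type":"number"},"x":{"type":"number","minimum":-1,"maximum":1},"y":{"type":"number","minimum":-1,"maximum":1},"z":{"type":"number","minimum":-1,"maximum":1},"ax":{"type":"number","minimum":-1,"maximum":1},"ay":{"type":"number","minimum":-1,"maximum":1},"az":{"type":"number","minimum":-1,"maximum":1}}}},"force":{"type":"number"}},"required":["series"]}

```bash
mkdir -p pics
python3 - <<'E'
from workcell import bot, imaging
import cv2,pickle
d={n:imaging.read_camera(n) for n in("side","top")}
pickle.dump(d,open("c0.pkl","wb"))
for n in d: cv2.imwrite(f"pics/{n}0.png",d[n]["img"][...,::-1]); print(n,d[n]["R"],d[n]["t"],d[n]["fx"],d[n]["cx"],d[n]["cy"])
print(bot.read_state())
E
```

```text
side [[-0.70854102 -0.70528676  0.02324244]
 [-0.3876371   0.36148088 -0.84797939]
 [ 0.58966694 -0.60983782 -0.52951935]] [0.32382037 0.3083537  0.60380003] 467.1303623316503 315.19108446967743 237.79299008257684
top [[-0.02619461 -0.99957791 -0.0125639 ]
 [-0.98716676  0.02784582 -0.1572463 ]
 [ 0.15752978  0.00828366 -0.98747949]] [-0.02221229  0.50009296  1.10478236] 609.7719245070675 323.64766578517253 241.53759063054449
{'time': 0.1, 'q': array([ 1.27110390e+00,  2.64715575e-01,  1.60522856e+00, -1.00201265e-05,
        1.27372646e+00, -3.69319957e-02]), 'joint_vel': array([-0.00163767,  0.00168723, -0.00167008, -0.00078797,  0.00036205,
        0.00144251]), 'joint_torque': array([-2.34800273e-04, -5.16718411e+01, -3.68584263e+01, -6.91325226e-05,
        6.49096721e-03,  3.11698818e-05]), 'tool_pos': array([0.17515895, 0.65118954, 0.23006589]), 'tcp_rot': array([-0.41150761, -3.11418173,  0.00322007]), 'wrist_force': array([ 0.33610109, -0.43323707, -0.45420601]), 'torque': array([-0.02609753, -0.02128776, -0.0039851 ]), 'grip_force': 0.0, 'width': 0.9991067557496812}
```

View pics/side0.png

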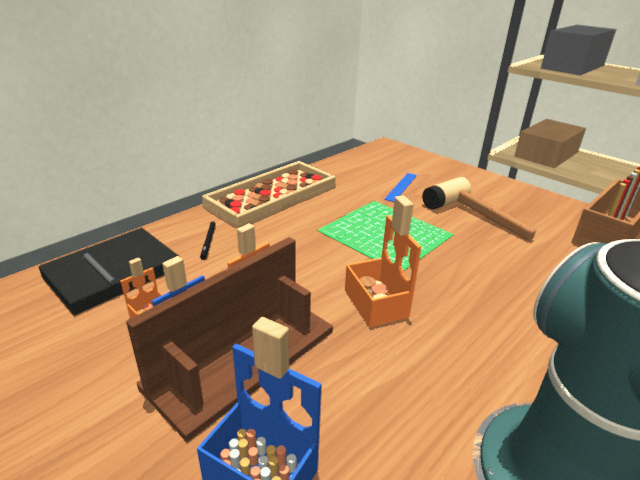

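View pics/top0.png

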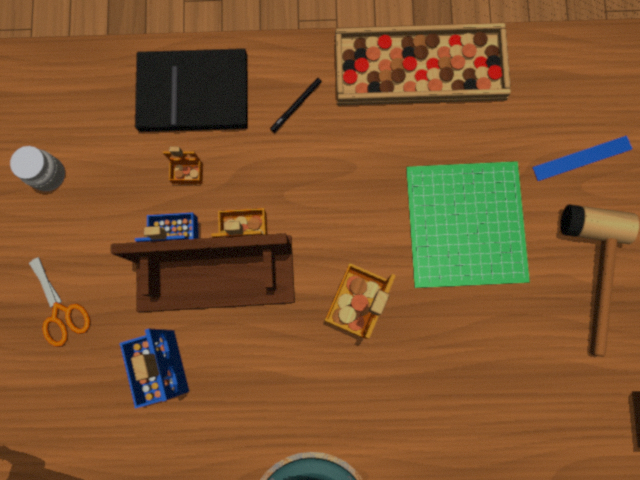

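The side and top views show five trays.
- **Orange:** the small one standing loose (top 183,165), one hanging on the board's far (+x) side (grip top 233,228; side 247,238), and a large one standing (top 362,300). The hanging one is middle-sized, so it is the one meant.
- **Blue:** one hanging (grip top 153,231; side 175,270) and a large one standing (top 150,368). The hanging one is smaller, so it is the one that stays.

The mat is centred near top (467,225).

```bash
cat > h.py <<'E'
import numpy as np,cv2
def ray(c,u,v):
    d=c["R"].T@np.array([(u-c["cx"])/c["fx"],(v-c["cy"])/c["fy"],1]); return -c["R"].T@c["t"],d
def onz(c,u,v,z):
    o,d=ray(c,u,v); return o+d*(z-o[2])/d[2]
def two(c1,p1,c2,p2):
    o1,d1=ray(c1,*p1);o2,d2=ray(c2,*p2)
    s=np.linalg.lstsq(np.c_[d1,-d2],o2-o1,rcond=None)[0]
    a,b=o1+d1*s[0],o2+d2*s[1]; return (a+b)/2,np.linalg.norm(a-b)
def blobs(img,lo,hi,amin=40):
    m=cv2.inRange(cv2.cvtColor(img,cv2.COLOR_RGB2HSV),np.array(lo),np.array(hi))
    return m,cv2.findContours(m,cv2.RETR_EXTERNAL,cv2.CHAIN_APPROX_NONE)[0]
E
python3 - <<'E'
import pickle,cv2,numpy as np
from h import *
d=pickle.load(open("c0.pkl","rb"));T,S=d["top"],d["side"]
m,cs=blobs(T["img"],(45,80,60),(80,255,255))
c=max(cs,key=cv2.contourArea);r=cv2.minAreaRect(c)
P=[onz(T,*p,.003) for p in cv2.boxPoints(r)];print("mat",np.mean(P,0),[np.linalg.norm(P[i]-P[i-1]) for i in range(4)],np.round(P,3).tolist())
m,cs=blobs(S["img"],(45,80,60),(80,255,255))
# pixel values of grips
for n,p in(("top",(233,228)),("top",(153,231)),("side",(247,238)),("side",(175,270))):
    print(n,p,cv2.cvtColor(d[n]["img"],cv2.COLOR_RGB2HSV)[p[1],p[0]])
a=cv2.resize(T["img"][195:265,105:305],None,fx=4,fy=4,interpolation=2)
b=cv2.resize(S["img"][215:350,120:320],None,fx=4,fy=4,interpolation=2)[:310]
cv2.imwrite("pics/crop1.png",np.vstack([a,b])[...,::-1])
E
```

```text
mat [ 0.53334251 -0.31511585  0.003     ] [np.float64(0.23964902189240284), np.float64(0.22901963111183124), np.float64(0.23969306468295182), np.float64(0.2218412094545341)] [[0.651, -0.202, 0.003], [0.656, -0.431, 0.003], [0.416, -0.424, 0.003], [0.411, -0.203, 0.003]]
top (233, 228) [ 21 117 178]
top (153, 231) [ 21 118 186]
side (247, 238) [ 18 112 148]
side (175, 270) [ 17 112 144]
```

View pics/crop1.png

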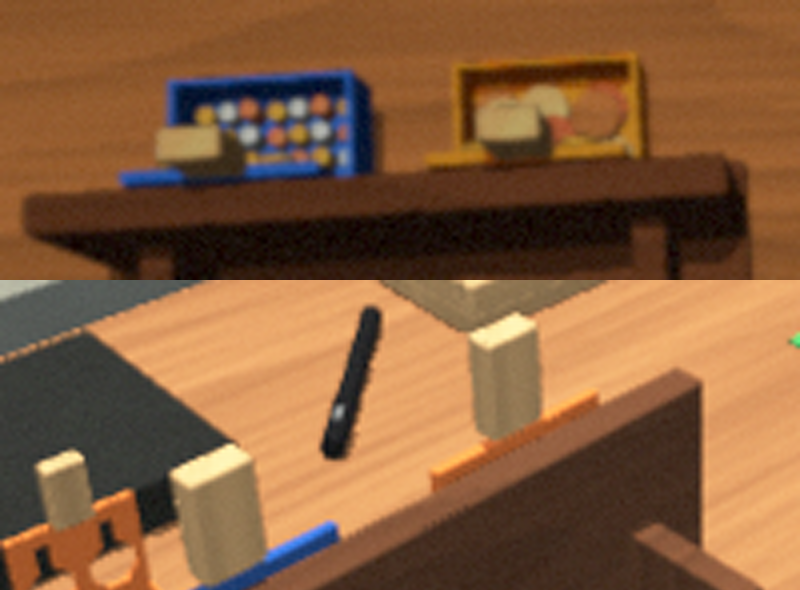

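The crop confirms both hanging trays. The orange grip's top face is at top (232,226) and side (246,228). The blue grip's is at top (152,231) and side (173,262). The board's front top edge runs from about top (111.5,243.5) to (286,234).

Run:
```python
import pickle
from h import *
from scipy.spatial.transform import Rotation as Ro
d=pickle.load(open("c0.pkl","rb"));T,S=d["top"],d["side"]
o,e=two(T,(232,226),S,(246,228));b,f=two(T,(152,231.3),S,(173,261.8))
print("orange top",o,e,"blue",b,f,np.linalg.norm(o-b))
oz=onz(T,232,226,.1935);bz=onz(T,152,231.3,.1935);print(oz,bz,np.linalg.norm(oz-bz))
D=oz-bz;print("axis ang from -y",np.degrees(np.arctan2(D[0],-D[1])))
l=onz(T,111.5,243.5,.15);r=onz(T,286,234,.15);D=r-l;print("board",l,r,np.linalg.norm(D),np.degrees(np.arctan2(D[0],-D[1])))
R=Ro.from_rotvec([-.4115,-3.11418,.0032]).as_matrix();print(R)
# side view front bottom/top edges of board (hsv dark) sanity: top corners
for p in((131,322),(296,241)):print(onz(S,*p,.15))
print("orange large",onz(T,380,300,.2))
```

```text
orange top [0.5040999  0.11126804 0.19846039] 0.0012742333925980156 blue [0.49912462 0.24146329 0.1990237 ] 0.001919510200991126 0.13029150344532484
[0.50457985 0.11160032 0.1935    ] [0.4995183 0.242293  0.1935   ] 0.1307906479062164
axis ang from -y 2.2178805294037423
board [0.48845544 0.32378339 0.15      ] [0.49641843 0.02681758 0.15      ] 0.29707254791295135 1.5359900254996681
[[-9.65678596e-01  2.59739259e-01 -6.05335672e-04]
 [ 2.59739954e-01  9.65676579e-01 -1.97512589e-03]
 [ 7.15407465e-05 -2.06456666e-03 -9.99997866e-01]]
[0.48254018 0.3218228  0.15      ]
[0.47966043 0.02822009 0.15      ]
orange large [ 0.37744798 -0.12391184  0.2       ]
```

Checks: the grips are 130.3 mm apart (130 expected), the two rays meet within 2 mm, and the board measures 297 mm (300 expected). The orange grip is at about (0.504, 0.111), with its centre at z of about 0.175. Board yaw is about +2°. Moving above it now.

Emit:
step_arm([
  {"x":-0.916,"y":-0.873,"z":-0.08,"az":-0.568,"grip":-1},
  {"x":-0.916,"y":-0.873,"z":-0.08,"az":-0.568,"grip":-1},
  {"x":-0.916,"y":-0.873,"z":-0.08,"az":-0.568,"grip":-1},
  {"x":-0.916,"y":-0.873,"z":-0.08,"az":-0.568,"grip":-1},
  {"x":-0.916,"y":-0.873,"z":-0.08,"az":-0.568,"grip":-1},
  {"x":-0.916,"y":-0.873,"z":-0.08,"az":-0.568,"grip":-1},
  {"x":-0.916,"y":-0.873,"z":-0.08,"az":-0.568,"grip":-1},
  {"x":-0.916,"y":-0.873,"z":-0.08,"az":-0.568,"grip":-1},
  {"x":-0.916,"y":-0.873,"z":-0.08,"az":-0.568,"grip":-1},
  {"x":-0.916,"y":-0.873,"z":-0.08,"az":-0.568,"grip":-1},
  {"x":-0.916,"y":-0.873,"z":-0.08,"az":-0.568,"grip":-1},
  {"x":-0.916,"y":-0.873,"z":-0.08,"az":-0.568,"grip":-1},
])

```text
validation failed for argument at $.se...
```

Emit:
step_arm([
  {"grip":-1},
])

```text
validation failed for argument at $.se...
```

Emit:
step_arm([
  {"x":0,"y":0,"z":-0.08,"ax":0,"ay":0,"az":0,"grip":-1},
])

```text
time: 0.2
tool_pos: [0.174, 0.6475, 0.263]
tcp_rot: [-0.411, -3.112, 0.024]
wrist_force: [0.5, 0.7, -1.3]
width: 0.999
grip_force: 0.0
```

Every row needs all its keys, so I'm including them from here on.

Emit:
step_arm([
  {"x":-0.916,"y":-0.873,"z":0,"ax":0,"ay":0,"az":-0.568,"grip":-1},
  {"x":-0.916,"y":-0.873,"z":0,"ax":0,"ay":0,"az":-0.568,"grip":-1},
  {"x":-0.916,"y":-0.873,"z":0,"ax":0,"ay":0,"az":-0.568,"grip":-1},
  {"x":-0.916,"y":-0.873,"z":0,"ax":0,"ay":0,"az":-0.568,"grip":-1},
  {"x":-0.916,"y":-0.873,"z":0,"ax":0,"ay":0,"az":-0.568,"grip":-1},
  {"x":-0.916,"y":-0.873,"z":0,"ax":0,"ay":0,"az":-0.568,"grip":-1},
  {"x":-0.916,"y":-0.873,"z":0,"ax":0,"ay":0,"az":-0.568,"grip":-1},
  {"x":-0.916,"y":-0.873,"z":0,"ax":0,"ay":0,"az":-0.568,"grip":-1},
  {"x":-0.916,"y":-0.873,"z":0,"ax":0,"ay":0,"az":-0.568,"grip":-1},
  {"x":-0.916,"y":-0.873,"z":0,"ax":0,"ay":0,"az":-0.568,"grip":-1},
  {"x":-0.916,"y":-0.873,"z":0,"ax":0,"ay":0,"az":-0.568,"grip":-1},
  {"x":-0.916,"y":-0.873,"z":0,"ax":0,"ay":0,"az":-0.568,"grip":-1},
])

```text
time: 1.4
tool_pos: [0.4876, 0.1373, 0.271]
tcp_rot: [0.054, -3.141, -0.0]
wrist_force: [1.0, 0.5, -0.1]
width: 1.001
grip_force: 0.0
```

Emit:
step_arm([
  {"x":-0.031,"y":-0.053,"z":0,"ax":0,"ay":0,"az":0,"grip":-1},
  {"x":-0.031,"y":-0.053,"z":0,"ax":0,"ay":0,"az":0,"grip":-1},
  {"x":-0.031,"y":-0.053,"z":0,"ax":0,"ay":0,"az":0,"grip":-1},
])

```text
time: 1.7
tool_pos: [0.5034, 0.1128, 0.2707]
tcp_rot: [0.051, -3.14, -0.001]
wrist_force: [-0.4, -0.1, -0.5]
width: 0.998
grip_force: 0.0
```

Run:
```python
from workcell import bot
s=bot.read_state();print(s["tool_pos"],s["tcp_rot"],s["q"])
```

```text
[0.5033892  0.11281198 0.27067622] [ 5.10779998e-02 -3.13964193e+00 -5.73321057e-04] [ 1.71772167e-01 -6.19461759e-02  1.88822851e+00  6.18376535e-04
  1.31677050e+00 -1.43171459e+00]
```

Emit:
step_arm([
  {"x":-0.001,"y":-0.003,"z":0.08,"ax":0,"ay":0,"az":0,"grip":-1},
  {"x":-0.001,"y":-0.003,"z":0.15,"ax":0,"ay":0,"az":0,"grip":-1},
  {"x":-0.001,"y":-0.003,"z":0.19,"ax":0,"ay":0,"az":0,"grip":-1},
  {"x":-0.001,"y":-0.003,"z":0.218,"ax":0,"ay":0,"az":0,"grip":-1},
  {"x":-0.001,"y":-0.003,"z":0.218,"ax":0,"ay":0,"az":0,"grip":-1},
  {"x":-0.001,"y":-0.003,"z":0.218,"ax":0,"ay":0,"az":0,"grip":-1},
])

```text
time: 2.3
tool_pos: [0.5044, 0.1126, 0.163]
tcp_rot: [-0.056, 3.14, 0.0]
wrist_force: [0.9, 0.5, 0.1]
width: 0.997
grip_force: 0.0
```

Run:
```python
from workcell import imaging
import cv2,numpy as np
T=imaging.read_camera("top")["img"];S=imaging.read_camera("side")["img"]
a=cv2.resize(T[170:270,130:330],None,fx=3,fy=3);b=cv2.resize(S[170:270,140:340],None,fx=3,fy=3)
cv2.imwrite("pics/g1.png",np.vstack([a,b])[...,::-1])
```

```text
(no output)
```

View pics/g1.png

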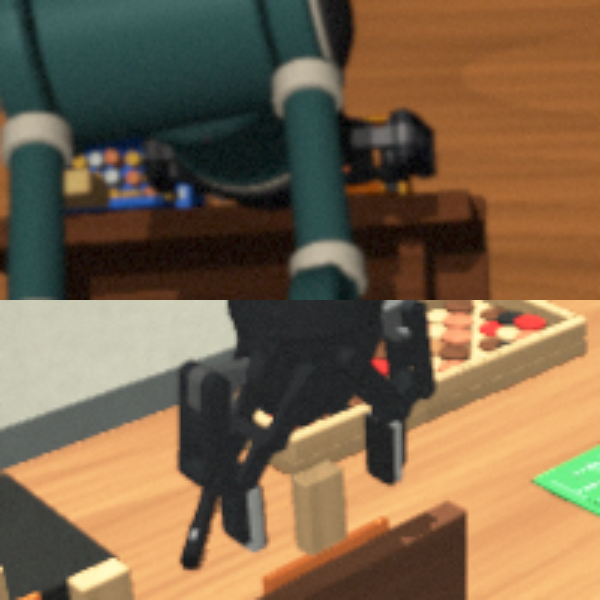

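The side crop shows the open pads on either side of the orange tab (about 318,505), with the blue tab well clear at (100,580). Closing now.

Emit:
step_arm([
  {"x":0,"y":0,"z":0,"ax":0,"ay":0,"az":0,"grip":1},
  {"x":0,"y":0,"z":0,"ax":0,"ay":0,"az":0,"grip":1},
  {"x":0,"y":0,"z":0,"ax":0,"ay":0,"az":0,"grip":1},
  {"x":0,"y":0,"z":0,"ax":0,"ay":0,"az":0,"grip":1},
  {"x":0,"y":0,"z":0,"ax":0,"ay":0,"az":0,"grip":1},
  {"x":0,"y":0,"z":0,"ax":0,"ay":0,"az":0,"grip":1},
  {"x":0,"y":0,"z":0,"ax":0,"ay":0,"az":0,"grip":1},
  {"x":0,"y":0,"z":0,"ax":0,"ay":0,"az":0,"grip":1},
], force=60)

```text
time: 3.2
tool_pos: [0.5045, 0.1119, 0.1626]
tcp_rot: [-0.054, 3.141, 0.0]
wrist_force: [-0.5, -0.1, 3.1]
width: 0.299
grip_force: 58.8
```

Emit:
step_arm([
  {"x":0,"y":0,"z":-0.012,"ax":0,"ay":0,"az":0,"grip":1},
  {"x":0,"y":0,"z":-0.025,"ax":0,"ay":0,"az":0,"grip":1},
  {"x":0,"y":0,"z":-0.038,"ax":0,"ay":0,"az":0,"grip":1},
  {"x":0,"y":0,"z":-0.05,"ax":0,"ay":0,"az":0,"grip":1},
  {"x":0,"y":0,"z":-0.062,"ax":0,"ay":0,"az":0,"grip":1},
  {"x":0,"y":0,"z":-0.063,"ax":0,"ay":0,"az":0,"grip":1},
  {"x":0,"y":0,"z":-0.063,"ax":0,"ay":0,"az":0,"grip":1},
  {"x":0,"y":0,"z":-0.063,"ax":0,"ay":0,"az":0,"grip":1},
])

```text
time: 4.0
tool_pos: [0.5042, 0.1118, 0.1937]
tcp_rot: [-0.054, 3.141, 0.0]
wrist_force: [0.7, 0.2, -2.1]
width: 0.292
grip_force: 59.2
```

Run:
```python
from workcell import imaging
import cv2,numpy as np
c=imaging.read_camera("side");S=c["img"]
b=cv2.resize(S[170:290,140:340],None,fx=4,fy=4)
cv2.imwrite("pics/g2.png",b[...,::-1])
```

```text
(no output)
```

View pics/g2.png

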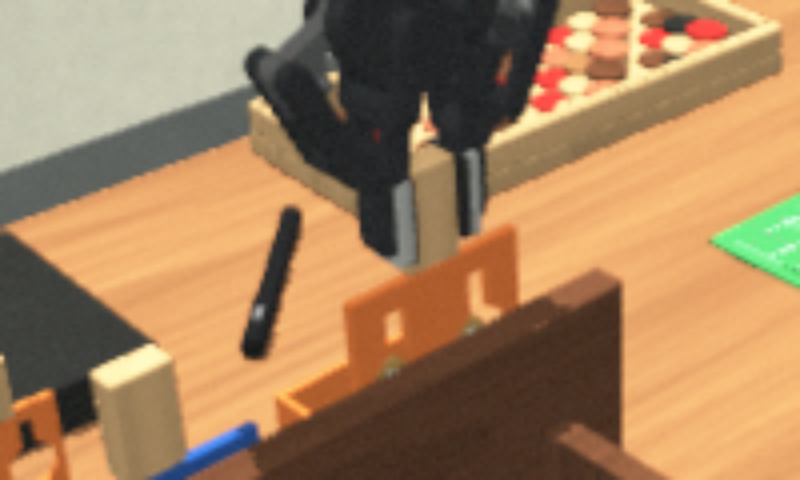

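The tray is raised 31 mm with the narrow slots above the board edge and the studs low in the slots, near (390,370) and (475,328). Drawing it out.

Emit:
step_arm([
  {"x":-0.02,"y":0,"z":0,"ax":0,"ay":0,"az":0,"grip":1},
  {"x":-0.04,"y":0,"z":0,"ax":0,"ay":0,"az":0,"grip":1},
  {"x":-0.06,"y":0,"z":0,"ax":0,"ay":0,"az":0,"grip":1},
  {"x":-0.08,"y":0,"z":0,"ax":0,"ay":0,"az":0,"grip":1},
  {"x":-0.1,"y":0,"z":0,"ax":0,"ay":0,"az":0,"grip":1},
  {"x":-0.12,"y":0,"z":0,"ax":0,"ay":0,"az":0,"grip":1},
  {"x":-0.14,"y":0,"z":0,"ax":0,"ay":0,"az":0,"grip":1},
  {"x":-0.16,"y":0,"z":0,"ax":0,"ay":0,"az":0,"grip":1},
  {"x":-0.16,"y":0,"z":0,"ax":0,"ay":0,"az":0,"grip":1},
])

```text
time: 4.95
tool_pos: [0.5857, 0.1146, 0.1939]
tcp_rot: [-0.054, 3.14, 0.0]
wrist_force: [0.7, -0.2, -3.0]
width: 0.297
grip_force: 59.2
```

Emit:
step_arm([
  {"x":0,"y":-0.04,"z":-0.04,"ax":0,"ay":0,"az":0,"grip":1},
  {"x":0,"y":-0.11,"z":-0.08,"ax":0,"ay":0,"az":0,"grip":1},
  {"x":0,"y":-0.19,"z":-0.08,"ax":0,"ay":0,"az":0,"grip":1},
  {"x":0,"y":-0.27,"z":-0.08,"ax":0,"ay":0,"az":0,"grip":1},
  {"x":0.02,"y":-0.35,"z":-0.08,"ax":0,"ay":0,"az":0,"grip":1},
  {"x":0.05,"y":-0.43,"z":-0.08,"ax":0,"ay":0,"az":0,"grip":1},
  {"x":0.08,"y":-0.51,"z":-0.08,"ax":0,"ay":0,"az":0,"grip":1},
  {"x":0.1,"y":-0.59,"z":-0.08,"ax":0,"ay":0,"az":0,"grip":1},
  {"x":0.12,"y":-0.67,"z":-0.08,"ax":0,"ay":0,"az":0,"grip":1},
  {"x":0.14,"y":-0.75,"z":-0.08,"ax":0,"ay":0,"az":0,"grip":1},
  {"x":0.151,"y":-0.82,"z":-0.08,"ax":0,"ay":0,"az":0,"grip":1},
  {"x":0.151,"y":-0.848,"z":-0.08,"ax":0,"ay":0,"az":0,"grip":1},
])

```text
time: 6.15
tool_pos: [0.5221, -0.3148, 0.2339]
tcp_rot: [0.05, -3.141, 0.002]
wrist_force: [-0.3, 0.4, -2.7]
width: 0.299
grip_force: 59.9
```

Emit:
step_arm([
  {"x":0,"y":0,"z":0,"ax":0,"ay":0,"az":0,"grip":1},
  {"x":0,"y":0,"z":0,"ax":0,"ay":0,"az":0,"grip":1},
  {"x":0,"y":0,"z":0,"ax":0,"ay":0,"az":0,"grip":1},
  {"x":0,"y":0,"z":0,"ax":0,"ay":0,"az":0,"grip":1},
])

```text
time: 6.55
tool_pos: [0.5237, -0.3103, 0.2338]
tcp_rot: [0.057, -3.141, -0.001]
wrist_force: [0.6, 0.5, -2.1]
width: 0.296
grip_force: 60.0
```

Run:
```python
from workcell import imaging
import cv2
c=imaging.read_camera("side");S=c["img"]
cv2.imwrite("pics/p1.png",cv2.resize(S[100:300,280:520],None,fx=3,fy=3)[...,::-1])
```

```text
(no output)
```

View pics/p1.png

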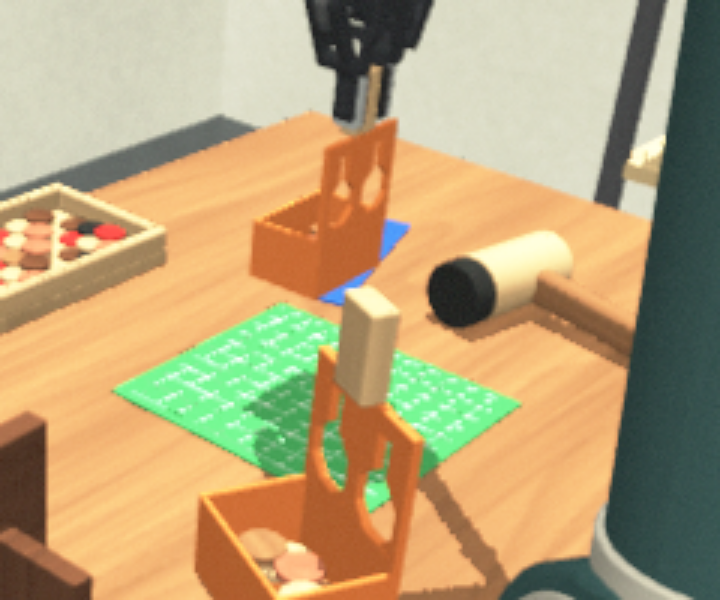

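The orange tray hangs level in the gripper over the mat, and its shadow is on the mat at about (330,420). Lowering.

Emit:
step_arm([
  {"x":0,"y":0,"z":0.05,"ax":0,"ay":0,"az":0,"grip":1},
  {"x":0,"y":0,"z":0.1,"ax":0,"ay":0,"az":0,"grip":1},
  {"x":0,"y":0,"z":0.14,"ax":0,"ay":0,"az":0,"grip":1},
  {"x":0,"y":0,"z":0.17,"ax":0,"ay":0,"az":0,"grip":1},
  {"x":0,"y":0,"z":0.19,"ax":0,"ay":0,"az":0,"grip":1},
  {"x":0,"y":0,"z":0.196,"ax":0,"ay":0,"az":0,"grip":1},
  {"x":0,"y":0,"z":0.196,"ax":0,"ay":0,"az":0,"grip":1},
  {"x":0,"y":0,"z":0.196,"ax":0,"ay":0,"az":0,"grip":1},
])

```text
time: 7.4
tool_pos: [0.5242, -0.3123, 0.137]
tcp_rot: [-0.054, 3.139, -0.002]
wrist_force: [0.9, 0.3, -3.1]
width: 0.292
grip_force: 59.9
```

Emit:
step_arm([
  {"x":0,"y":0,"z":0.004,"ax":0,"ay":0,"az":0,"grip":1},
  {"x":0,"y":0,"z":0.006,"ax":0,"ay":0,"az":0,"grip":1},
  {"x":0,"y":0,"z":0.006,"ax":0,"ay":0,"az":0,"grip":1},
  {"x":0,"y":0,"z":0.006,"ax":0,"ay":0,"az":0,"grip":1},
])

```text
time: 7.8
tool_pos: [0.5234, -0.3118, 0.1329]
tcp_rot: [-0.054, 3.141, -0.0]
wrist_force: [-0.1, -0.2, -3.1]
width: 0.293
grip_force: 59.9
```

Emit:
step_arm([
  {"x":0,"y":0,"z":0.002,"ax":0,"ay":0,"az":0,"grip":1},
  {"x":0,"y":0,"z":0.004,"ax":0,"ay":0,"az":0,"grip":1},
  {"x":0,"y":0,"z":0.004,"ax":0,"ay":0,"az":0,"grip":1},
  {"x":0,"y":0,"z":0.004,"ax":0,"ay":0,"az":0,"grip":1},
])

```text
time: 8.2
tool_pos: [0.5233, -0.3117, 0.1307]
tcp_rot: [0.054, -3.141, -0.0]
wrist_force: [-0.9, 0.3, -2.7]
width: 0.296
grip_force: 59.9
```

Emit:
step_arm([
  {"x":0,"y":0,"z":0.002,"ax":0,"ay":0,"az":0,"grip":1},
  {"x":0,"y":0,"z":0.003,"ax":0,"ay":0,"az":0,"grip":1},
  {"x":0,"y":0,"z":0.003,"ax":0,"ay":0,"az":0,"grip":1},
  {"x":0,"y":0,"z":0.003,"ax":0,"ay":0,"az":0,"grip":1},
])

```text
time: 8.6
tool_pos: [0.5233, -0.3117, 0.1293]
tcp_rot: [0.054, -3.141, -0.0]
wrist_force: [-0.6, 0.5, -1.4]
width: 0.299
grip_force: 59.9
```

Emit:
step_arm([
  {"x":0,"y":0,"z":0.002,"ax":0,"ay":0,"az":0,"grip":1},
  {"x":0,"y":0,"z":0.002,"ax":0,"ay":0,"az":0,"grip":1},
  {"x":0,"y":0,"z":0.002,"ax":0,"ay":0,"az":0,"grip":1},
])

```text
time: 8.9
tool_pos: [0.5234, -0.3117, 0.1282]
tcp_rot: [0.054, -3.141, -0.0]
wrist_force: [-0.1, -0.5, -2.9]
width: 0.294
grip_force: 59.9
```

Emit:
step_arm([
  {"x":0,"y":0,"z":0.002,"ax":0,"ay":0,"az":0,"grip":1},
  {"x":0,"y":0,"z":0.002,"ax":0,"ay":0,"az":0,"grip":1},
  {"x":0,"y":0,"z":0.002,"ax":0,"ay":0,"az":0,"grip":1},
])

```text
time: 9.2
tool_pos: [0.5233, -0.3117, 0.1272]
tcp_rot: [0.054, -3.141, -0.0]
wrist_force: [-0.1, -0.8, -2.3]
width: 0.294
grip_force: 59.9
```

Emit:
step_arm([
  {"x":0,"y":0,"z":0.003,"ax":0,"ay":0,"az":0,"grip":1},
  {"x":0,"y":0,"z":0.003,"ax":0,"ay":0,"az":0,"grip":1},
  {"x":0,"y":0,"z":0.003,"ax":0,"ay":0,"az":0,"grip":1},
])

```text
time: 9.5
tool_pos: [0.5236, -0.312, 0.1264]
tcp_rot: [-0.054, 3.141, -0.001]
wrist_force: [-1.2, 0.2, 2.2]
width: 0.295
grip_force: 60.4
```

Emit:
step_arm([
  {"x":0,"y":0,"z":0.003,"ax":0,"ay":0,"az":0,"grip":1},
  {"x":0,"y":0,"z":0.003,"ax":0,"ay":0,"az":0,"grip":1},
  {"x":0,"y":0,"z":0.003,"ax":0,"ay":0,"az":0,"grip":1},
])

```text
time: 9.8
tool_pos: [0.5236, -0.3121, 0.1264]
tcp_rot: [-0.054, 3.14, -0.001]
wrist_force: [-4.8, 1.8, 9.4]
width: 0.293
grip_force: 61.5
```

Contact: the wrist force turned to +9 N and the tool stopped at z = 0.126. Backing off 1.5 mm, then opening and rising.

Emit:
step_arm([
  {"x":0,"y":0,"z":-0.003,"ax":0,"ay":0,"az":0,"grip":1},
  {"x":0,"y":0,"z":-0.003,"ax":0,"ay":0,"az":0,"grip":-1},
  {"x":0,"y":0,"z":-0.003,"ax":0,"ay":0,"az":0,"grip":-1},
  {"x":0,"y":0,"z":-0.003,"ax":0,"ay":0,"az":0,"grip":-1},
  {"x":0,"y":0,"z":-0.003,"ax":0,"ay":0,"az":0,"grip":-1},
  {"x":0,"y":0,"z":-0.003,"ax":0,"ay":0,"az":0,"grip":-1},
  {"x":0,"y":0,"z":-0.003,"ax":0,"ay":0,"az":0,"grip":-1},
  {"x":0,"y":0,"z":-0.003,"ax":0,"ay":0,"az":0,"grip":-1},
])

```text
time: 10.6
tool_pos: [0.5234, -0.3118, 0.1257]
tcp_rot: [0.054, -3.141, -0.0]
wrist_force: [-0.1, 0.8, 0.4]
width: 1.001
grip_force: 0.0
```

Emit:
step_arm([
  {"x":0,"y":0,"z":-0.04,"ax":0,"ay":0,"az":0,"grip":-1},
  {"x":0,"y":0,"z":-0.1,"ax":0,"ay":0,"az":0,"grip":-1},
  {"x":0,"y":0,"z":-0.18,"ax":0,"ay":0,"az":0,"grip":-1},
  {"x":0,"y":0,"z":-0.25,"ax":0,"ay":0,"az":0,"grip":-1},
  {"x":0,"y":0,"z":-0.3,"ax":0,"ay":0,"az":0,"grip":-1},
  {"x":0,"y":0,"z":-0.3,"ax":0,"ay":0,"az":0,"grip":-1},
  {"x":0,"y":0,"z":-0.3,"ax":0,"ay":0,"az":0,"grip":-1},
])

```text
time: 11.3
tool_pos: [0.5236, -0.3119, 0.2763]
tcp_rot: [-0.054, 3.14, -0.001]
wrist_force: [-0.2, 1.2, 0.0]
width: 0.999
grip_force: 0.0
```

Run:
```python
from workcell import imaging
import cv2
c=imaging.read_camera("side");S=c["img"]
cv2.imwrite("pics/p2.png",S[...,::-1])
```

```text
(no output)
```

View pics/p2.png

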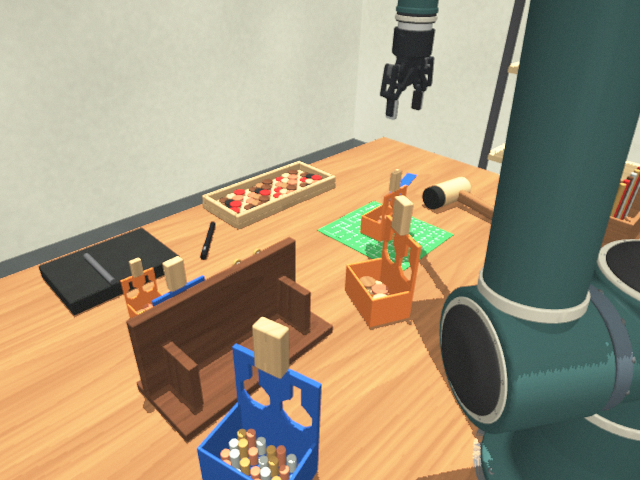

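The orange tray stands upright on the mat (grip at about 395,178), the blue one still hangs with its grip at (175,270), unmoved, and the gripper is well clear. Handing in.

```bash
python3 -c "
from workcell import bot
print(bot.finish_job())"
```

```text
the job is handed in; nothing more can be done
None
```

I took the orange tray off its studs and released it upright about 10 mm from the mat's middle, left the blue tray hanging unmoved, and handed the job in at about 11 s; the hand-in returned no verdict.

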